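# Work a loaded parts tray up over the step of a raised board

## Task

The small wooden tray of offcuts belongs up on the raised plywood board beside it. Do not lift it bodily: raise its leading end by the block handle, draw it forward and rest that end on the board while the tail end still stands on the bench, and let go. Then push the tray from behind, up over the step, until it sits flat and square on the board against the stop, with the offcuts still in it and the tape roll and sanding block left where they are.

Things in the scene. Friction and masses are not known exactly. Their poses are not given: they have to be found in the camera images.
- tray: Open wooden tray, 124 mm wide (its x) by 140 mm long (its y) by 55 mm high, loose, 0.2 to 0.43 kg plus two light offcuts lying in it; walls 10 mm thick, floor 8 mm. Origin: centre of its underside. Its leading end is its -y end, which faces the raised board and carries a dark block handle; its tail end is its +y end, a plain flat wall.
- tray_handle (a point): Centre of the tray's dark wooden block handle: a solid block 30 mm wide (tray x), sticking 22 mm out (tray -y) from the outside of the leading wall, 22 mm high, reaching from 33 mm above the tray's underside up to the rim at 55 mm. This point is 44 mm above the underside and 11 mm out from the leading wall. Axes as the tray's.
- tray_lead (a point): Middle of the tray's leading bottom edge (under the outside of the handle wall). Axes as the tray's.
- tray_tail (a point): Middle of the tray's tail bottom edge, 140 mm behind tray_lead along the tray's y. Axes as the tray's.
- board: Raised plywood board fixed to the bench, 200 mm wide (its x) by 185 mm (its y), 20 mm thick, with a stop batten 20 mm wide and 22 mm high (top 42 mm above the bench) along its whole -y end. Its straight +y edge is the step that the tray must climb. Origin: on the bench under its centre.
- step_edge (a point): Middle of the board's upper +y edge, the step: 20 mm above the bench, 92.5 mm from the board's centre. Axes as the board's; the tray climbs toward the board's -y.
- stop_face (a point): Middle of the foot of the stop batten's face, at board-top height, 165 mm from step_edge along the board's -y. Axes as the board's.
- offcut_a_mid (a point): Centre of the flatter wooden offcut in the tray, 50 x 60 x 22 mm.
- offcut_b_mid (a point): Centre of the square-section wooden offcut in the tray, 28 x 70 x 28 mm.
- tape_mid (a point): Centre of a roll of masking tape lying flat on the bench, 103 mm across, 26 mm high. Bystander.
- sanding_mid (a point): Centre of a brown sanding block on the bench, 61 x 105 x 31 mm. Bystander.
Mind the look-alikes: they are no part of the job. What is shaped like the part that bears offcut_a_mid but grey or orange is not meant.

How it is judged (in metres and radians):
On the way, in this order (a step that is already met when the one before it is completed fails the run):
1. the tray's leading edge rests on the board at least 8 mm past the step, its tail is still on the bench, and the robot has let go of it (height (world z) of tray_lead above 0.016 m and y of tray_lead in the frame of step_edge below -0.008 m and height (world z) of tray_tail below 0.01 m and contact force between each of the fingers, the arm and tray below 0.1 N), for 0.3 s.
2. the tray is pushed from behind its tail wall (contact force between any of the fingers, the arm and tray above 0.3 N and y of the grasp point in the frame of tray above 0.06 m), for 0.1 s.
At the end, for the whole second after the job is handed in: The tray stands flat on the board at rest, both ends within 42 mm of the board's middle line, its leading wall within 12 mm of the stop and square to it within 7 degrees, with both offcuts still inside it (y of tray_lead in the frame of stop_face below 0.012 m and height (world z) of tray_tail between 0.016 and 0.026 m and height (world z) of tray_lead between 0.016 and 0.026 m and angle between the y axis of tray and the y axis of board, either way round below 0.12 rad and angle between tray's own z axis and vertical below 0.05 rad and x of tray_lead in the frame of step_edge between -0.042 and 0.042 m and x of tray_tail in the frame of step_edge between -0.042 and 0.042 m and x of offcut_a_mid in the frame of tray between -0.062 and 0.062 m and y of offcut_a_mid in the frame of tray between -0.07 and 0.07 m and z of offcut_a_mid in the frame of tray between 0 and 0.055 m and x of offcut_b_mid in the frame of tray between -0.062 and 0.062 m and y of offcut_b_mid in the frame of tray between -0.07 and 0.07 m and z of offcut_b_mid in the frame of tray between 0 and 0.055 m and linear speed of tray below 0.01 m/s); the robot touches nothing.
It fails at once if the tray is lifted bodily: its tail edge rises more than 45 mm above the bench (height (world z) of tray_tail above 0.045 m).
It fails at once if the tray is tipped more than about 30 degrees (angle between tray's own z axis and vertical above 0.52 rad).
It fails at once if the tape roll or the sanding block is moved more than 30 mm (distance of any of tape_mid, sanding_mid from where it was at the start of the episode above 0.03 m).
It also fails if it takes over 51 s, if anything falls off the work surface, if the arm or the gripper's body presses on something with over 40 N, if the wrist force passes 120 N, or if a joint passes its speed limit or range.

## Robot

A 6-joint arm with a two-finger parallel gripper is mounted at the origin on the work surface; the furniture and walls round the work are solid. World frame = base frame: x ahead of the robot, y to its left, z up, the work surface at z = 0. Lengths are in m, angles in degrees, forces in N, time in s.
With the tool pointing down it reaches from about 0.4 to 0.825 m from the base axis. Payload 7 kg.
Tool frame: the origin (TCP) lies midway between the tips of the shut fingers; the grasp point (between the pads) lies r.tcp_to_grasp behind it (r.tcp_to_grasp is the distance from the TCP to the grasp point, in m); x points along the fingers, y is the direction in which the jaws open and shut, and the axes are right-handed (so a half turn about x gives the same grasp; the last joint's range is limited). The gripper opens to 88 mm and grips with 3 to 60 N. Pads are 19 mm wide; open, the fingers measure 130 mm over their backs; the gripper's body (78 mm by 193 mm) begins 47 mm behind the grasp point.
Start: joints at [90.991, 20.546, 0.682, 0, -70.136, -16.507], TCP at [0.181, 0.65, 0.227] pointing down, gripper open.
Joint ranges: [-176.03, 176.03], [-82.01, 121.73], [-58.28, 71.71], [-173.87, 95.51], [-174.79, -0.11], [-173.66, 173.66]. Speed limits (degrees/s): [136.94, 136.94, 172.46, 180, 180, 180].

## Interface

Orientations are given as [roll, pitch, yaw] about the fixed x, y, z axes, in that order (R = Rz(yaw) Ry(pitch) Rx(roll)).
In Python, from plant import r gives the robot as it stands.
- The arm moves only by the tool carry_out, never from a script. Its argument "moves" is a list of rows, each a list of 7 numbers: the shift along the world's x, y, z in mm, then the turn, a rotation vector about the world's x, y, z in rad, then the opening in per cent of the stroke, from 0 (shut) to 100 (fully open). In form: [[x, y, z, wx, wy, wz, claw], ...]. A call has 1 to 5 rows; each row is the pose to reach, as a shift and turn from the pose commanded when the call began; what a row does not reach only later rows make up. A row lasts 1/10 s, in which the tool goes at most 50 mm and 8.59 degrees, less where a joint would pass 70% of its speed; a pose out of reach is approached as far as the arm can. A call with a gripper value outside its range is refused whole. The fingers move at their own pace and stop on an object; "squeeze" is the grip in N (left out, the last holds). Time passes only in rows, so rows that repeat a pose let the fingers close. It gives the time, the measured TCP pose, the force and the opening at its end, in the units of the state.
- r.get_state(): the state, without advancing time (a new reading comes with each control period).
- r.capture(name): name is "side" or "top" or "wrist"; returns the picture (480x640x3 uint8, blue, green, red); there is no depth.
- r.camera_params(name): a dict with "K" (3x3 intrinsics, pixels), "rvec" (rotation vector, rad) and "tvec" (3), from world to camera coordinates, as OpenCV has them. Camera axes: x right, y down, z forward; pixel columns grow to the right and rows downward; lengths in m; the calibration is good to about 2 mm. The wrist camera is an equidistant fisheye: a pixel r from the principal point sees the ray r / f radians off the axis. A picture is of the moment at which its call begins: read the wrist's pose just before it. camera_params takes no time and is no camera call; for the wrist camera it gives the pose at the moment of the call.
- r.close_job(): hands the job in, once; it reports no verdict.
The state is a dict: "time_s": time; "joints": joint angles; "qd": joint speeds; "joint_torque": joint torques, N m; "tcp_pos": TCP position; "eef_rot": TCP orientation; "contact_force": force on the tool from outside, world axes, zero at the start; "moment": the same for the moment, N m; "gripper_width": finger opening in m.
Only numpy, scipy, OpenCV 4.12 (cv2) and the standard library are available. Lean on these libraries where they do the work, as an engineer would, in place of code of your own. Each camera call takes 0.05 s, during which the arm holds its last target. There are 200 camera calls.

## Working session

There is one attempt and no reset: what is moved stays moved. The work goes in short steps, Python scripts to look and compute and a tool call to move; the robot and the scene stay as the last step left them, time stands still between calls to the robot, and variables do not carry over. Pictures are saved under pics/ and viewed, about 8 in all and at most 12, crops included, and the job is handed in when it is done.

Besides the shell and the picture viewer there is one more tool, called after "Emit:" by a JSON object that holds its "name" and its "arguments", one argument or row to a line. carry_out: Moves the arm, as the interface text tells. Its arguments: {"type":"object","properties":{"moves":{"type":"array"},"squeeze":{"type":"number"}},"required":["moves"]}

```bash
mkdir -p pics; ls; python3 - <<'E'
from plant import r
import cv2
s=r.get_state();print(s['time_s'],s['tcp_pos'],s['eef_rot'],s['gripper_width'],r.tcp_to_grasp)
for n in('side','top'):
    cv2.imwrite(f'pics/{n}0.png',r.capture(n)); p=r.camera_params(n); R=cv2.Rodrigues(p['rvec'])[0]; print(n,p['K'],-R.T@p['tvec'])
E
```

```text
pics
0.0 [0.18046204 0.64993232 0.22562414] [  94.7229442    89.90622794 -100.80099751] 0.08747144594860398 0.0188
side [[586.03852751   0.         325.4812341 ]
 [  0.         586.03852751 237.22812471]
 [  0.           0.           1.        ]] [0.57323214 1.14152    0.64592887]
top [[495.98466278   0.         321.95550709]
 [  0.         495.98466278 237.6260654 ]
 [  0.           0.           1.        ]] [0.31837753 0.04669998 1.06391605]
```

View pics/top0.png

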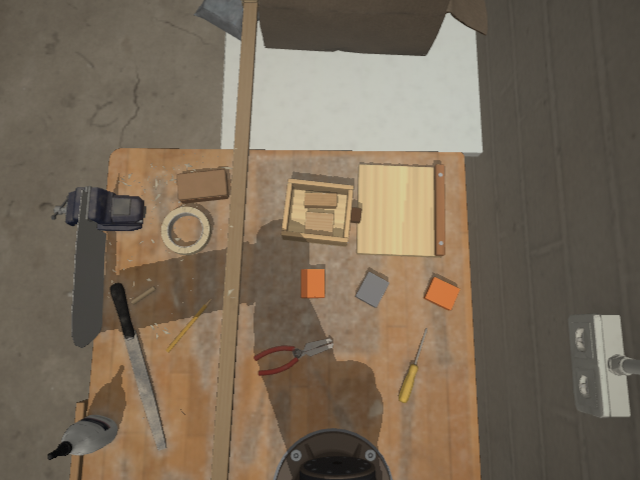

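View pics/side0.png

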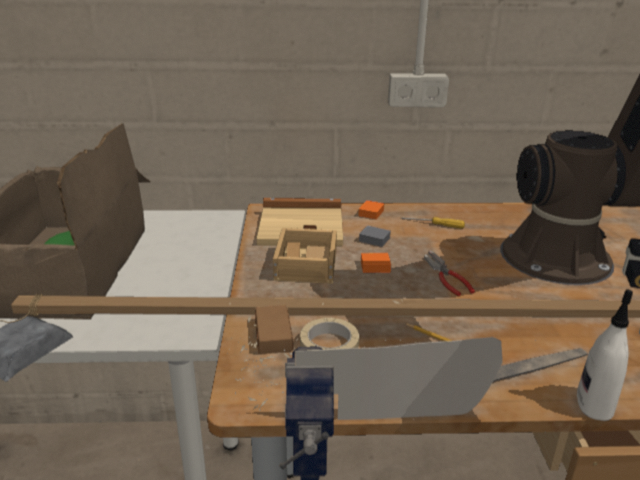

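The top view shows the tray at about (318,210), with its dark handle at (356,212). The board is at (400,210) with its stop on the right at (440,210). The tape roll is at (186,230), the sanding block at (203,185), and a rail crosses at about col 240.

Look-alikes are the orange blocks at (314,283) and (441,292) and the grey block at (372,288). The real offcuts are the wood pieces inside the tray at (320,200) and (320,220). Next is one close crop to confirm this.

```bash
cat > h.py <<'E'
import numpy as np,cv2
from plant import r
def ray(n,uv):
    p=r.camera_params(n);R=cv2.Rodrigues(p['rvec'])[0];c=-R.T@np.ravel(p['tvec'])
    return c,R.T@np.linalg.inv(p['K'])@np.array([*uv,1.])
def onz(n,uv,z):
    c,d=ray(n,uv);return c+d*(z-c[2])/d[2]
def proj(n,P):
    p=r.camera_params(n);return cv2.projectPoints(np.array(P,float).reshape(-1,1,3),p['rvec'],p['tvec'],p['K'],None)[0].reshape(-1,2)
E
python3 - <<'E'
from h import *
t=cv2.imread('pics/top0.png');s=cv2.imread('pics/side0.png')
a=cv2.resize(t[155:265,270:450],None,fx=4,fy=4,interpolation=cv2.INTER_CUBIC)
cv2.imwrite('pics/c1.png',a)
# rail: side/top intersection: planes; rail along x => find y,z at x=.4
from scipy.optimize import fsolve
for xx in(.2,.5,.7):
  f=lambda q:[proj('top',[xx,q[0],q[1]])[0][0]-np.interp(proj('top',[xx,q[0],q[1]])[0][1],[0,480],[250,225]),proj('side',[xx,q[0],q[1]])[0][1]-np.interp(proj('side',[xx,q[0],q[1]])[0][0],[20,640],[303,308])]
  print(xx,fsolve(f,[.2,.2]))
E
```

```text
0.2 [0.20952229 0.00474288]
0.5 [0.20416335 0.00730596]
0.7 [0.20059073 0.00901469]
```

View pics/c1.png

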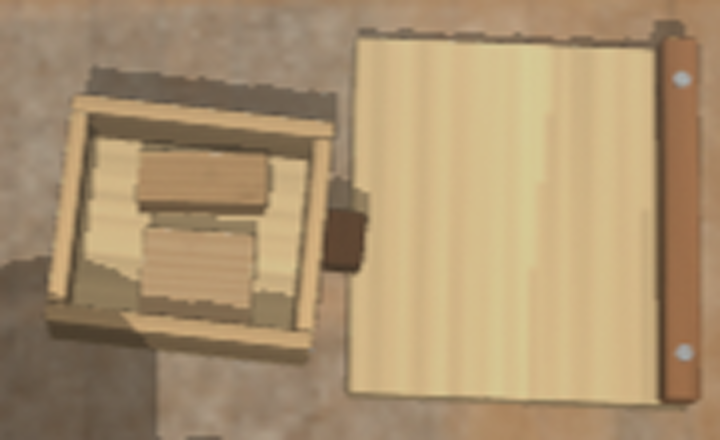

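The crop confirms the wood offcuts lie inside the wooden tray and the handle at (345,240) overhangs the board's left edge. The tray is turned about 5° relative to the board. I'll fit both poses.

```bash
cat >> h.py <<'E'
def fit(src,dst):
    # rigid 2D src(local)->dst, returns yaw deg, t, resid
    src=np.array(src);dst=np.array(dst);a=src.mean(0);b=dst.mean(0);H=(src-a).T@(dst-b)
    U,S,V=np.linalg.svd(H);R=V.T@np.diag([1,np.linalg.det(V.T@U.T)])@U.T
    return np.degrees(np.arctan2(R[1,0],R[0,0])),b-R@a,np.linalg.norm((dst-(src@R.T+b-R@a)),axis=1)
E
python3 - <<'E'
from h import *
g=lambda u,v,z:onz('top',(270+u/4-.375,155+v/4-.375),z)[:2]
P=[g(75,97,.055),g(333,122,.055),g(309,335,.055),g(48,305,.055)]
print('tray',np.round(P,4).tolist())
# image right = -y ; image up = +x
print(fit([[.062,.07],[.062,-.07],[-.062,-.07],[-.062,.07]],P))
B=[g(357,38,.02),g(348,392,.02),g(699,42,.042),g(697,402,.042)]
print('board',np.round(B,4).tolist())
print(fit([[.1,.0925],[-.1,.0925],[.1,-.0925],[-.1,-.0925]],B))
print('handle',g(345,240,.055))
for n,uv,z in (('tape',(186,230),.026),('sand',(203,185),.031),('rail',(240,200),.01)): print(n,onz('top',uv,z))
print('orange/grey',onz('top',(314,283),.02),onz('top',(372,288),.02),onz('top',(441,292),.02))
# rail edges at row 200 seen
print(cv2.imread('pics/top0.png')[200,225:262].sum(1).tolist())
print(cv2.imread('pics/side0.png')[290:325,200].sum(1).tolist())
E
```

```text
tray [[0.6329, 0.0943], [0.6206, -0.0421], [0.5059, -0.0287], [0.5207, 0.1065]]
(np.float64(-6.000799442607856), array([0.57000712, 0.0325142 ]), array([0.00627186, 0.00404951, 0.00525488, 0.0054193 ]))
board [[0.6793, -0.0588], [0.4817, -0.052], [0.6716, -0.2425], [0.4742, -0.233]]
(np.float64(-2.368603992171319), array([ 0.57670196, -0.14658092]), array([0.00125687, 0.00222321, 0.00137758, 0.00221722]))
handle [ 0.5565991  -0.04786796]
tape [0.52672437 0.31078949 0.026     ]
sand [0.62465015 0.27848069 0.031     ]
rail [0.59773089 0.20122871 0.01      ]
orange/grey [0.41635093 0.03854195 0.02      ] [ 0.40649522 -0.08371905  0.02      ] [ 0.39884325 -0.22964665  0.02      ]
[397, 403, 404, 401, 395, 375, 355, 353, 354, 353, 352, 356, 359, 359, 363, 363, 359, 358, 361, 293, 214, 328, 401, 406, 406, 409, 411, 408, 399, 391, 393, 394, 389, 382, 376, 368, 362]
[536, 535, 539, 536, 532, 526, 493, 412, 344, 332, 331, 330, 332, 332, 332, 326, 296, 233, 215, 218, 217, 222, 213, 251, 387, 513, 537, 538, 539, 542, 537, 537, 539, 540, 540]
```

```bash
python3 - <<'E'
from h import *
from scipy.spatial.transform import Rotation as Ro
s=r.get_state();R=Ro.from_euler('xyz',s['eef_rot'],degrees=True).as_matrix();print(R.round(3))
a=np.degrees(np.arctan2(R[1,1],R[0,1]));print('tool y angle',a,'turn rad to -5.2:',[np.radians((-5.2-a+90)%180-90)])
print('saw?',onz('top',(90,235),.0),onz('top',(90,235),.15), 'bottle',onz('top',(80,440),.15))
for z in(0,.1,.2): print(proj('side',[[.35,.5,z],[.5,.5,z]]).tolist())
E
```

```text
[[-0.    -0.268 -0.964]
 [-0.002 -0.964  0.268]
 [-1.     0.002 -0.   ]]
tool y angle -105.52087775197181 turn rad to -5.2: [np.float64(-1.390663028327158)]
saw? [0.51923655 0.52285415 0.        ] [0.49091772 0.45572186 0.15      ] bottle [0.13133654 0.44100567 0.15      ]
[[453.36094676220426, 420.87114422374], [353.2312223653547, 422.56021937958747]]
[[461.45862481129245, 368.49269176141314], [355.758331983951, 369.9108434393275]]
[[470.5135660704046, 309.9223451244574], [358.586393537672, 310.9914855973205]]
```

Emit:
{"name": "carry_out", "arguments": {
  "moves": [
    [0,0,50,0,0,0,100],
    [0,0,80,0,0,0,100],
    [30,-30,90,0,0,0,100],
    [60,-60,90,0,0,0,100],
    [90,-100,90,0,0,0,100]
  ]
}}

```text
time_s: 0.6
tcp_pos: [0.2711, 0.5499, 0.316]
eef_rot: [80.3, 90.0, -115.2]
contact_force: [1.2, 1.0, 0.0]
gripper_width: 0.0877
```

Emit:
{"name": "carry_out", "arguments": {
  "moves": [
    [25,-40,0,0,0,-0.09,100],
    [50,-80,0,0,0,-0.19,100],
    [75,-120,0,0,0,-0.28,100],
    [95,-160,0,0,0,-0.37,100],
    [115,-200,0,0,0,-0.46,100]
  ]
}}

```text
time_s: 1.1
tcp_pos: [0.386, 0.3484, 0.3163]
eef_rot: [84.1, 90.0, -138.0]
contact_force: [0.3, -0.1, 0.2]
gripper_width: 0.0878
```

Emit:
{"name": "carry_out", "arguments": {
  "moves": [
    [20,-40,0,0,0,-0.09,100],
    [40,-80,0,0,0,-0.19,100],
    [60,-120,0,0,0,-0.28,100],
    [75,-160,0,0,0,-0.37,100],
    [90,-200,0,0,0,-0.46,100]
  ]
}}

```text
time_s: 1.6
tcp_pos: [0.4757, 0.1486, 0.3164]
eef_rot: [67.9, 90.0, 179.4]
contact_force: [0.5, 1.1, -0.7]
gripper_width: 0.0878
```

Emit:
{"name": "carry_out", "arguments": {
  "moves": [
    [20,-40,0,0,0,-0.09,80],
    [40,-80,-20,0,0,-0.19,80],
    [60,-120,-50,0,0,-0.28,80],
    [70,-160,-80,0,0,-0.37,80],
    [80,-198,-120,0,0,-0.46,80]
  ]
}}

```text
time_s: 2.1
tcp_pos: [0.5542, -0.0421, 0.2035]
eef_rot: [-77.5, 89.9, 7.7]
contact_force: [1.5, 1.2, 0.2]
gripper_width: 0.0702
```

```bash
python3 - <<'E'
from h import *
from scipy.spatial.transform import Rotation as Ro
s=r.get_state();R=Ro.from_euler('xyz',s['eef_rot'],degrees=True).as_matrix()
print(s['time_s'],s['tcp_pos'],R.round(3).tolist(),np.degrees(np.arctan2(R[1,1],R[0,1])),s['gripper_width'])
p=r.camera_params('wrist');print(p)
cv2.imwrite('pics/w1.png',r.capture('wrist'))
E
```

```text
2.1 [ 0.5542386  -0.04213595  0.20347601] [[0.001, -0.996, 0.084], [0.0, 0.084, 0.996], [-1.0, -0.001, 0.0]] 175.179720842093 0.07021643034930461
{'K': array([[371.64829954,   0.        , 322.0492531 ],
       [  0.        , 371.64829954, 234.76819147],
       [  0.        ,   0.        ,   1.        ]]), 'rvec': array([-0.13034255, -3.09054581, -0.4623248 ]), 'tvec': array([ 0.55746658, -0.03414162,  0.36726911])}
```

View pics/w1.png

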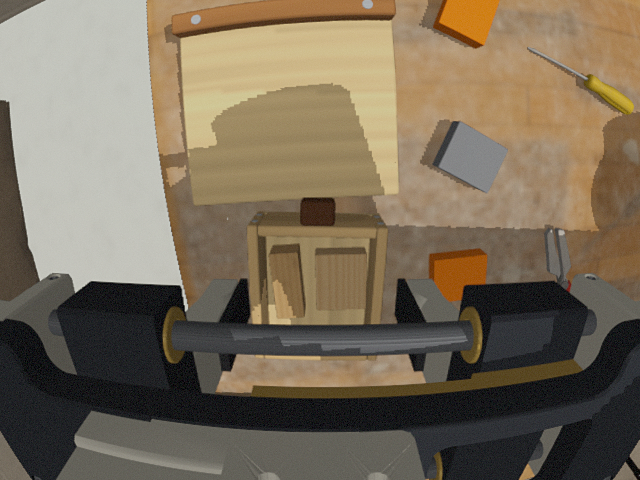

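The wrist view shows the handle at (318,211), with the tray's leading rim from (251,217) to (386,223). The board's near edge runs from (192,204) to (397,193).

```bash
cat >> h.py <<'E'
def won(p,uv,z):
    K=p['K'];R=cv2.Rodrigues(p['rvec'])[0];c=-R.T@p['tvec'].ravel()
    d=np.array([(uv[0]-K[0,2])/K[0,0],(uv[1]-K[1,2])/K[1,1]]);t=np.hypot(*d)
    v=R.T@np.array([*(d/t*np.sin(t)),np.cos(t)]);return c+v*(z-c[2])/v[2]
E
python3 - <<'E'
from h import *
p=r.camera_params('wrist')
for n,uv,z in [('hL',(301,211),.055),('hR',(335,211),.055),('hfar',(318,198),.055),('rimL',(249,213),.055),('rimR',(387,221),.055),('bL',(192,204),.02),('bR',(397,193),.02),('stopL',(181,37),.02),('stopR',(393,19),.02)]: print(n,won(p,uv,z)[:2].round(4))
E
```

```text
hL [ 0.568  -0.0558]
hR [ 0.5399 -0.0531]
hfar [ 0.5529 -0.0654]
rimL [ 0.6118 -0.0585]
rimR [ 0.4967 -0.0405]
bL [ 0.6742 -0.0655]
bR [ 0.4801 -0.0568]
stopL [ 0.6654 -0.2259]
stopR [ 0.4708 -0.219 ]
```

```bash
python3 - <<'E'
from h import *
im=cv2.imread('pics/side0.png');x0,y0=240,185
c=cv2.resize(im[y0:y0+110,x0:x0+120],None,fx=6,fy=6,interpolation=cv2.INTER_CUBIC)
def dr(P,col):
    q=((proj('side',P)-[x0,y0]+.5)*6).astype(int); cv2.polylines(c,[q.reshape(-1,1,2)],False,col,1)
for dx,dy,col in((0,0,(0,255,0)),(-.0035,-.006,(0,0,255))):
    a=np.radians(-2.4);e=np.array([.5805+dx,-.0548+dy]);u=np.array([np.cos(a),np.sin(a)])
    dr([[*(e-u*.1),0.02],[*(e+u*.1),.02]],col)
    a=np.radians(-5.2);l=np.array([.559+dx,-.0365+dy]);u=np.array([np.cos(a),np.sin(a)]);v=np.array([-u[1],u[0]])
    t=l+v*.14
    dr([[*(q),z] for q,z in((t-u*.062,0),(t-u*.062,.055),(t+u*.062,.055),(t+u*.062,0),(t-u*.062,0))],col)
    dr([[*q,.055] for q in(t-u*.062,l-u*.062,l+u*.062,t+u*.062)],col)
cv2.imwrite('pics/c2.png',c[:600])
E
```

```text
(no output)
```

View pics/c2.png

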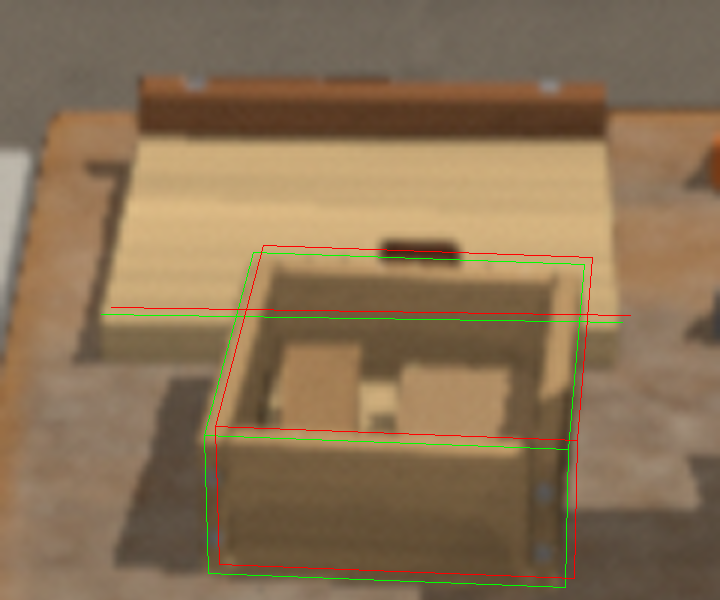

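Emit:
{"name": "carry_out", "arguments": {
  "moves": [
    [1,-5,-40,0,0,0,80],
    [1,-5,-80,0,0,0,80],
    [1,-5,-105,0,0,0,80],
    [1,-5,-115,0,0,0,80],
    [1,-5,-115,0,0,0,80]
  ]
}}

```text
time_s: 2.65
tcp_pos: [0.5538, -0.0454, 0.088]
eef_rot: [109.5, 89.8, -165.1]
contact_force: [1.0, -0.5, 0.4]
gripper_width: 0.07
```

Emit:
{"name": "carry_out", "arguments": {
  "moves": [
    [0,0,-15,0,0,0,80],
    [0,0,-30,0,0,0,80],
    [0,0,-40,0,0,0,80],
    [0,0,-50,0,0,0,80],
    [0,0,-51,0,0,0,80]
  ]
}}

```text
time_s: 3.15
tcp_pos: [0.5551, -0.0453, 0.0388]
eef_rot: [-93.3, 89.9, -7.9]
contact_force: [0.2, -3.0, 3.0]
gripper_width: 0.07
```

```bash
python3 - <<'E'
from h import *
cv2.imwrite('pics/w2.png',r.capture('wrist'))
E
```

```text
(no output)
```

View pics/w2.png

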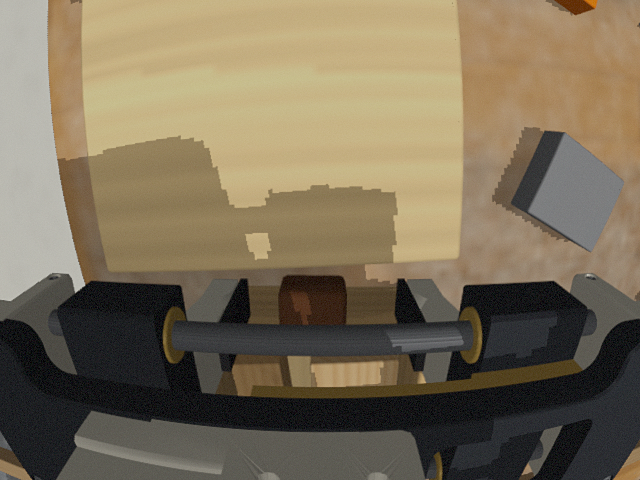

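The left and right pads span rows 280–390. The handle at (313,277–325) sits forward of the pads and about 4 mm toward +x, and the reaction force says a finger is touching the rim. I'll back up, shift forward 9 mm and descend.

Emit:
{"name": "carry_out", "arguments": {
  "moves": [
    [0,0,20,0,0,0,80],
    [3,-9,22,0,0,0,80],
    [3,-9,22,0,0,0,80],
    [3,-9,5,0,0,0,80],
    [3,-9,-9,0,0,0,80]
  ]
}}

```text
time_s: 3.7
tcp_pos: [0.5577, -0.0541, 0.0288]
eef_rot: [-50.7, 89.9, 34.7]
contact_force: [0.5, 0.3, -0.1]
gripper_width: 0.0703
```

Emit:
{"name": "carry_out", "arguments": {
  "moves": [
    [0,0,0,0,0,0,80],
    [0,0,0,0,0,0,80]
  ]
}}

```text
time_s: 3.9
tcp_pos: [0.5574, -0.0543, 0.029]
eef_rot: [112.9, 89.9, -161.7]
contact_force: [1.4, -0.5, 0.6]
gripper_width: 0.0702
```

Clear of the wall, so I'll close the fingers.

Emit:
{"name": "carry_out", "arguments": {
  "moves": [
    [0,0,0,0,0,0,20],
    [0,0,0,0,0,0,15],
    [0,0,0,0,0,0,15],
    [0,0,0,0,0,0,15],
    [0,0,0,0,0,0,15]
  ],
  "squeeze": 20
}}

```text
time_s: 4.4
tcp_pos: [0.5577, -0.0542, 0.0294]
eef_rot: [-72.7, 90.0, 12.7]
contact_force: [0.2, -0.3, 0.2]
gripper_width: 0.0356
```

Emit:
{"name": "carry_out", "arguments": {
  "moves": [
    [0,0,0,0,0,0,15],
    [0,0,0,0,0,0,15]
  ]
}}

```text
time_s: 4.6
tcp_pos: [0.5578, -0.0542, 0.0293]
eef_rot: [-82.2, 90.0, 3.3]
contact_force: [-1.4, -0.3, 1.5]
gripper_width: 0.03
```

Emit:
{"name": "carry_out", "arguments": {
  "moves": [
    [0,1,5,-0.035,0.003,0,15],
    [0,2,11,-0.07,0.006,0,15],
    [0,4,16,-0.105,0.009,0,15],
    [0,5,22,-0.14,0.012,0,15],
    [0,9,32,-0.21,0.019,0,15]
  ],
  "squeeze": 30
}}

```text
time_s: 5.1
tcp_pos: [0.5575, -0.0457, 0.0613]
eef_rot: [179.5, 77.9, -95.2]
contact_force: [0.6, 0.0, -0.5]
gripper_width: 0.03
```

```bash
python3 - <<'E'
from h import *
s=r.get_state();print(s['tcp_pos'],s['contact_force'],s['gripper_width'])
a=cv2.resize(r.capture('side')[170:300,230:390],None,fx=4,fy=4);cv2.imwrite('pics/s2.png',a)
E
```

```text
[ 0.55751192 -0.04569731  0.06129483] [ 0.56656939  0.01093439 -0.51244503] 0.029972958258044774
```

View pics/s2.png

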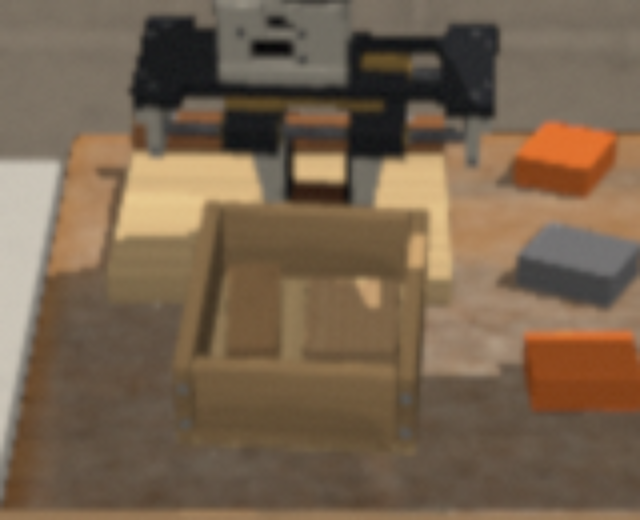

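Emit:
{"name": "carry_out", "arguments": {
  "moves": [
    [3,-9,0,0,0,0.01,15],
    [6,-18,0,0,0,0.02,15],
    [9,-27,0,0,0,0.03,15],
    [12,-36,0,0,0,0.04,15],
    [15,-44,0,0,0,0.05,15]
  ]
}}

```text
time_s: 5.65
tcp_pos: [0.5727, -0.0906, 0.061]
eef_rot: [179.3, 77.9, -92.4]
contact_force: [-0.3, 1.0, -1.7]
gripper_width: 0.0294
```

Emit:
{"name": "carry_out", "arguments": {
  "moves": [
    [0,0,-1,0.01,0,0,15],
    [0,-1,-3,0.02,0,0,15],
    [0,-2,-5,0.03,0,0,15],
    [0,-2,-6,0.04,0,0,15],
    [0,-2,-6,0.04,0,0,15]
  ]
}}

```text
time_s: 6.15
tcp_pos: [0.5725, -0.0917, 0.0561]
eef_rot: [178.9, 80.2, -92.8]
contact_force: [-4.3, -2.2, 10.0]
gripper_width: 0.0297
```

```bash
python3 - <<'E'
from h import *
t=r.capture('top')[155:265,270:450];s=r.capture('side')[180:290,230:410]
cv2.imwrite('pics/b3.png',np.vstack([cv2.resize(x,None,fx=2.7,fy=2.7,interpolation=cv2.INTER_CUBIC) for x in(t,s)]))
E
```

```text
(no output)
```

View pics/b3.png

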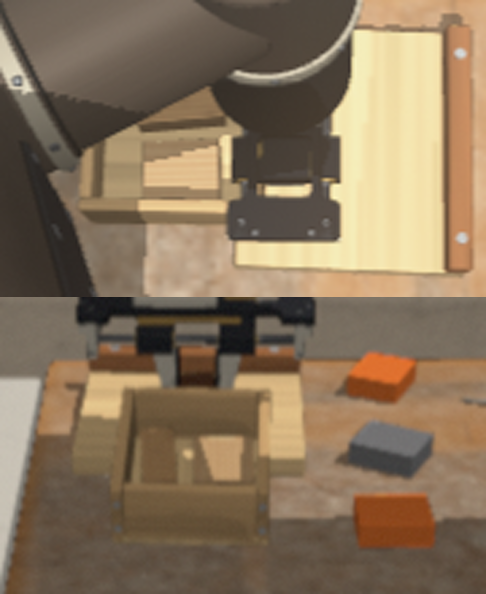

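Emit:
{"name": "carry_out", "arguments": {
  "moves": [
    [0,-2,3,0,0,0,15],
    [0,-5,3,0,0,0,15],
    [0,-8,3,0,0,0,15],
    [0,-8,2,0,0,0,15],
    [0,-8,2,0,0,0,60]
  ]
}}

```text
time_s: 6.75
tcp_pos: [0.5728, -0.0994, 0.0573]
eef_rot: [179.0, 80.2, -92.7]
contact_force: [-0.4, 0.2, -0.8]
gripper_width: 0.0337
```

Emit:
{"name": "carry_out", "arguments": {
  "moves": [
    [0,0,0,0,0,0,70],
    [0,0,0,0,0,0,75],
    [0,0,0,0,0,0,80],
    [0,0,0,0,0,0,80],
    [0,-5,0,0,0,0,80]
  ]
}}

```text
time_s: 7.25
tcp_pos: [0.5728, -0.104, 0.0572]
eef_rot: [178.9, 80.2, -92.8]
contact_force: [-0.5, 0.5, 0.6]
gripper_width: 0.0687
```

Emit:
{"name": "carry_out", "arguments": {
  "moves": [
    [0,-2,10,0,0,0,80],
    [0,-2,30,0,0,0,80],
    [0,0,60,0.05,0,0,60],
    [0,0,90,0.12,0,0,50],
    [0,10,110,0.17,0,0,50]
  ]
}}

```text
time_s: 7.75
tcp_pos: [0.5735, -0.0945, 0.1705]
eef_rot: [63.7, 89.7, 152.0]
contact_force: [-0.2, -0.7, -0.6]
gripper_width: 0.0513
```

```bash
python3 - <<'E'
from h import *
from scipy.spatial.transform import Rotation as Ro
s=r.get_state();R=Ro.from_euler('xyz',s['eef_rot'],degrees=True).as_matrix();print(R.round(3).tolist(),s['tcp_pos'])
t=r.capture('top')[155:265,270:450];s=r.capture('side')[180:290,230:410]
cv2.imwrite('pics/b4.png',np.vstack([cv2.resize(x,None,fx=2.7,fy=2.7,interpolation=cv2.INTER_CUBIC) for x in(t,s)]))
E
```

```text
[[-0.005, -1.0, 0.029], [0.003, 0.029, 1.0], [-1.0, 0.005, 0.002]] [ 0.57354057 -0.09445134  0.17054635]
```

View pics/b4.png

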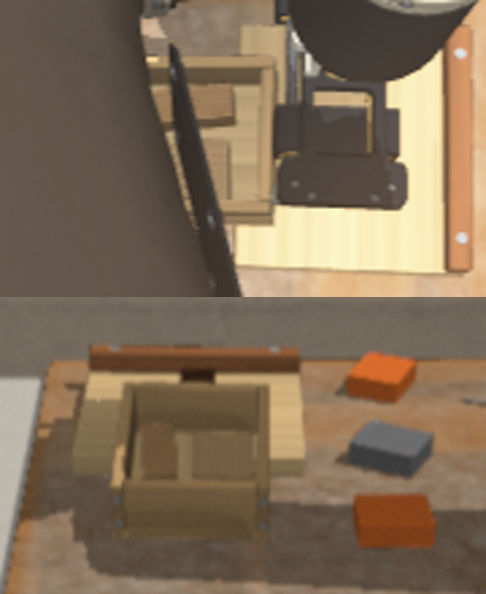

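Emit:
{"name": "carry_out", "arguments": {
  "moves": [
    [1,42,5,0,0,0,50],
    [2,84,5,0,0,0,50],
    [3,126,5,0,0,-0.01,50],
    [4,168,5,0,0,-0.01,50],
    [5,210,0,0,0,-0.01,50]
  ]
}}

```text
time_s: 8.35
tcp_pos: [0.5775, 0.1172, 0.1678]
eef_rot: [98.3, 89.6, -173.9]
contact_force: [0.7, -0.2, 0.6]
gripper_width: 0.0436
```

Emit:
{"name": "carry_out", "arguments": {
  "moves": [
    [0,0,-20,0,0,0,50],
    [0,0,-60,0,0,0,50],
    [0,0,-100,0,0,0,50],
    [0,0,-130,0,0,0,50],
    [0,0,-140,0,0,0,50]
  ]
}}

```text
time_s: 8.85
tcp_pos: [0.5752, 0.1147, 0.0238]
eef_rot: [106.3, 89.2, -166.0]
contact_force: [-0.8, 0.0, -0.5]
gripper_width: 0.0438
```

Emit:
{"name": "carry_out", "arguments": {
  "moves": [
    [0,0,0,0,0,0,50],
    [0,-6,0,0,0,0,50],
    [0,-12,0,0,0,0,50],
    [-1,-18,0,0,0,0,50],
    [-1,-24,0,0,0,0,50]
  ]
}}

```text
time_s: 9.35
tcp_pos: [0.5769, 0.0912, 0.0282]
eef_rot: [90.8, 89.6, 178.5]
contact_force: [0.1, 0.1, -0.5]
gripper_width: 0.0437
```

Emit:
{"name": "carry_out", "arguments": {
  "moves": [
    [0,-7,4,0,0,0,50],
    [-1,-14,4,0,0,0,50],
    [-1,-21,4,0,0,0,50],
    [-1,-28,4,0,0,0,50],
    [-1,-35,4,0,0,0,50]
  ]
}}

```text
time_s: 9.85
tcp_pos: [0.5762, 0.057, 0.0314]
eef_rot: [89.6, 89.6, 177.4]
contact_force: [1.9, 5.7, 1.6]
gripper_width: 0.0438
```

Emit:
{"name": "carry_out", "arguments": {
  "moves": [
    [0,-7,0,0,0,0,50],
    [-1,-14,0,0,0,0,50],
    [-1,-21,0,0,0,0,50],
    [-1,-28,0,0,0,0,50],
    [-2,-35,0,0,0,0,50]
  ]
}}

```text
time_s: 10.35
tcp_pos: [0.5764, 0.0239, 0.0325]
eef_rot: [48.8, 89.8, 136.6]
contact_force: [-0.6, 19.3, 10.1]
gripper_width: 0.0442
```

```bash
python3 - <<'E'
from h import *
t=r.capture('top')[155:265,270:450];s=r.capture('side')[180:290,230:410]
w=r.capture('wrist')
a=np.vstack([cv2.resize(x,None,fx=2.4,fy=2.4,interpolation=cv2.INTER_CUBIC) for x in(t,s)])
cv2.imwrite('pics/b5.png',np.hstack([a,cv2.resize(w[:,160:480],(352,528))]))
print(r.get_state()['contact_force'],r.get_state()['tcp_pos'])
E
```

```text
[1.08198695 8.62245053 6.14720123] [0.57632221 0.02324668 0.03258742]
```

View pics/b5.png

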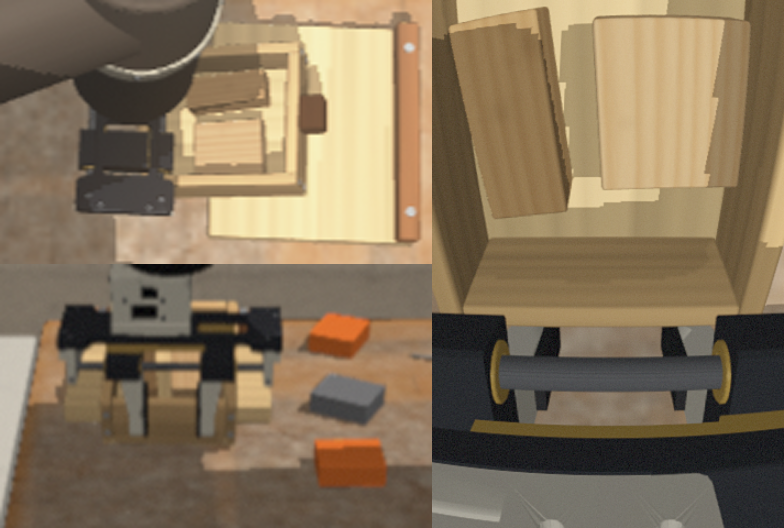

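Emit:
{"name": "carry_out", "arguments": {
  "moves": [
    [0,-5,2,0,0,0,50],
    [0,-10,4,0,0,0,50],
    [-1,-15,6,0,0,0,50],
    [-1,-20,8,0,0,0,50],
    [-1,-25,8,0,0,0,50]
  ]
}}

```text
time_s: 11.0
tcp_pos: [0.5747, -0.0015, 0.0412]
eef_rot: [73.7, 89.8, 161.6]
contact_force: [1.2, 4.8, 3.4]
gripper_width: 0.044
```

Emit:
{"name": "carry_out", "arguments": {
  "moves": [
    [0,-5,0,0,0,0,50],
    [0,-10,0,0,0,0,50],
    [-1,-15,0,0,0,0,50],
    [-1,-20,0,0,0,0,50],
    [-1,-25,0,0,0,0,50]
  ]
}}

```text
time_s: 11.5
tcp_pos: [0.5723, -0.0284, 0.0394]
eef_rot: [93.7, 89.6, -178.5]
contact_force: [0.6, 5.9, 4.4]
gripper_width: 0.0437
```

Emit:
{"name": "carry_out", "arguments": {
  "moves": [
    [0,-5,0,0,0,0,50],
    [0,-10,0,0,0,0,50],
    [-1,-15,0,0,0,0,50],
    [-1,-20,0,0,0,0,50],
    [-1,-25,0,0,0,0,50]
  ]
}}

```text
time_s: 12.0
tcp_pos: [0.571, -0.0534, 0.0393]
eef_rot: [94.2, 89.6, -178.0]
contact_force: [-0.8, 5.2, 5.6]
gripper_width: 0.0436
```

Emit:
{"name": "carry_out", "arguments": {
  "moves": [
    [0,-3,0,0,0,0,50],
    [0,-6,0,0,0,0,50],
    [0,-8,0,0,0,0,50]
  ]
}}

```text
time_s: 12.3
tcp_pos: [0.571, -0.0614, 0.0393]
eef_rot: [94.5, 89.6, -177.8]
contact_force: [-0.7, 6.4, 6.6]
gripper_width: 0.0441
```

```bash
python3 - <<'E'
from h import *
t=r.capture('top')[155:265,270:450];s=r.capture('side')[180:290,230:410]
w=r.capture('wrist')
a=np.vstack([cv2.resize(x,None,fx=2.4,fy=2.4,interpolation=cv2.INTER_CUBIC) for x in(t,s)])
cv2.imwrite('pics/b6.png',np.hstack([a,cv2.resize(w[:,160:480],(352,528))]))
print(r.get_state()['contact_force'],r.get_state()['tcp_pos'])
E
```

```text
[1.2717497  3.43622005 1.30952028] [ 0.57078723 -0.06166371  0.03903875]
```

View pics/b6.png

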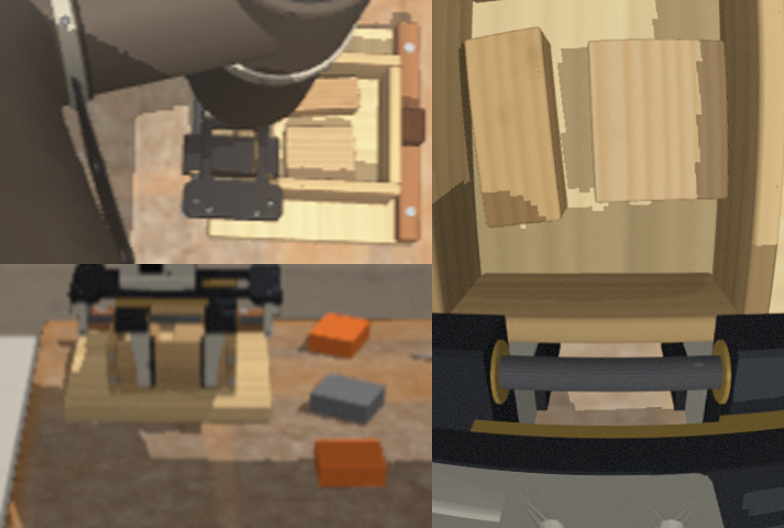

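The tray is on the board. Its leading rim at (402,130) is about level with the stop's face at col 400, and both offcuts are inside. I'll push gently until it meets the stop.

Emit:
{"name": "carry_out", "arguments": {
  "moves": [
    [0,-2,0,0,0,0,50],
    [0,-4,0,0,0,0,50],
    [0,-5,0,0,0,0,50],
    [0,-5,0,0,0,0,50]
  ]
}}

```text
time_s: 12.85
tcp_pos: [0.5704, -0.0665, 0.039]
eef_rot: [97.7, 89.5, -174.5]
contact_force: [1.7, 3.4, 1.9]
gripper_width: 0.0438
```

Emit:
{"name": "carry_out", "arguments": {
  "moves": [
    [0,-2,0,0,0,0,50],
    [0,-4,0,0,0,0,50],
    [0,-4,0,0,0,0,50]
  ]
}}

```text
time_s: 13.15
tcp_pos: [0.5702, -0.067, 0.0391]
eef_rot: [72.8, 89.5, 160.6]
contact_force: [-5.8, 24.5, 6.8]
gripper_width: 0.0439
```

Force jumped to 24.5 N with no further travel, so the tray is against the stop. I'll back off and retreat.

Emit:
{"name": "carry_out", "arguments": {
  "moves": [
    [0,5,0,0,0,0,50],
    [1,20,0,0,0,0,50],
    [2,50,5,0,0,0,50],
    [2,80,40,0,0,0,50],
    [2,100,85,0,0,0,50]
  ]
}}

```text
time_s: 13.65
tcp_pos: [0.5705, 0.0306, 0.1227]
eef_rot: [104.5, 89.2, -167.7]
contact_force: [1.4, 1.1, -0.5]
gripper_width: 0.0438
```

Emit:
{"name": "carry_out", "arguments": {
  "moves": [
    [-20,40,40,0,0,0,50],
    [-40,80,80,0,0,0,50],
    [-60,120,110,0,0,0.1,50],
    [-80,160,130,0,0,0.2,50],
    [-100,200,140,0,0,0.3,50]
  ]
}}

```text
time_s: 14.15
tcp_pos: [0.4794, 0.2158, 0.2607]
eef_rot: [98.7, 89.6, -156.2]
contact_force: [0.7, 0.3, -0.2]
gripper_width: 0.044
```

```bash
python3 - <<'E'
from h import *
t=r.capture('top');s=r.capture('side')[180:290,230:410]
c=cv2.resize(t[155:265,350:460],None,fx=5,fy=5,interpolation=cv2.INTER_CUBIC)
b=cv2.resize(s,None,fx=1.3,fy=1.3); b=cv2.copyMakeBorder(b,0,c.shape[0]-b.shape[0],0,0,cv2.BORDER_CONSTANT)
b[160:160+240*1,:234]=cv2.resize(t[150:290,150:290],(234,240))
cv2.imwrite('pics/b7.png',np.hstack([c,b]))
E
```

```text
(no output)
```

View pics/b7.png

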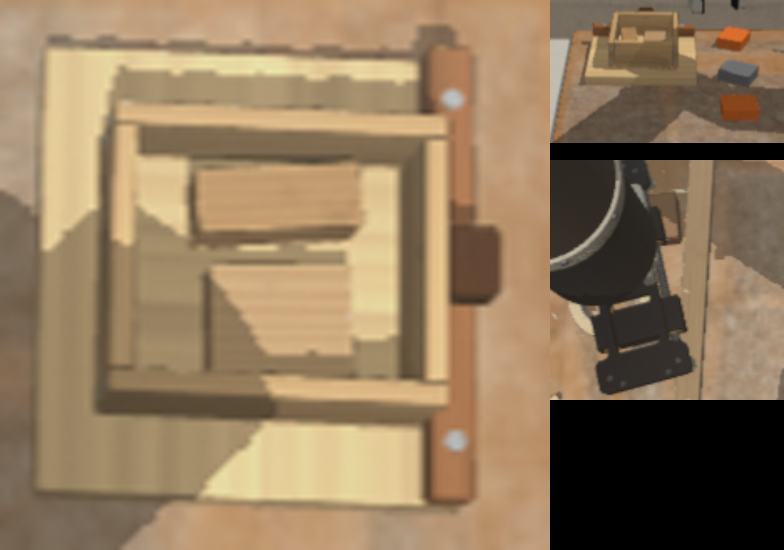

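```bash
python3 - <<'E'
from h import *
g=lambda u,v,z:onz('top',(350+u/5-.4,155+v/5-.4),z)[:2]
a,b=g(447,117,.075),g(448,402,.075);tl=g(118,103,.075),g(108,390,.075)
s,e=g(420,62,.02),g(422,505,.02)   # stop foot
f,h=g(47,42,.02),g(35,490,.02)
print('lead',a,b,'tail',tl,'stop',s,e,'step',f,h)
ang=lambda p,q:np.degrees(np.arctan2((p-q)[1],(p-q)[0]))
print('yaw lead,tail,step,stop',ang(a,b),ang(*tl),ang(f,h),ang(s,e),'len',np.linalg.norm((a+b)/2-(tl[0]+tl[1])/2))
u=(f-h)/np.linalg.norm(f-h);v=np.array([-u[1],u[0]]);m=(f+h)/2
print('lead rel step',((a+b)/2-m)@u,((a+b)/2-m)@v,'tail',((tl[0]+tl[1])/2-m)@u,((tl[0]+tl[1])/2-m)@v)
E
```

```text
lead [ 0.63192786 -0.22062865] [ 0.51069207 -0.21615366] tail (array([ 0.63649747, -0.08293928]), array([ 0.51456443, -0.07693527])) stop [ 0.67458073 -0.22449345] [ 0.47640816 -0.21776812] step [ 0.68191244 -0.05914764] [ 0.48172691 -0.05192678]
yaw lead,tail,step,stop -2.113911913479343 -2.8189793842236086 -2.0658085589221016 -1.9436837485075231 len 0.13851820554015093
lead rel step -0.0046324277264539635 -0.16312694678494719 tail -0.005405076574846628 -0.02461089616329336
```

Emit:
{"name": "carry_out", "arguments": {
  "moves": [
    [0,0,0,0,0,0,50],
    [0,0,0,0,0,0,50]
  ]
}}

```text
time_s: 14.45
tcp_pos: [0.4798, 0.214, 0.258]
eef_rot: [101.1, 89.4, -154.0]
contact_force: [0.3, -1.9, 0.8]
gripper_width: 0.0442
```

```bash
python3 -c "
from plant import r
s=r.get_state();print(s['time_s'],s['contact_force'],abs(s['qd']).max());print(r.close_job())"
```

```text
14.45 [ 0.28805772 -1.8673007   0.76784006] 1.1811006486112228
the job is handed in; nothing more can be done
None
```

The tray is flat and square on the board against the stop, with both offcuts inside, and I handed the job in at about 14.5 s. No verdict is reported, so this rests on my own checks.

I gripped the handle and raised the leading end. I drew it forward until it rested about 20 mm past the step with the tail still on the bench, and let go. Then I pushed from behind the tail wall until the force jumped to about 24 N with no further travel, and backed the arm clear.

**Final top-camera check:**

| Check | Measured | Limit |
|---|---|---|
| Leading wall to stop | about 2 mm | 12 mm |
| Angle to the board | under 1° | 7° |
| Offset from the board's middle line | about 5 mm | 42 mm |

**Where checks disagreed or fell short:**
- **Camera disagreement:** the wrist camera and top camera differed by about 6 mm early on. I aimed between them, and on the first descent a finger touched the tray's leading rim (about 3 N), so I backed up and shifted.
- **Bystanders:** the arm partly hid the tape roll and sanding block in the last picture. I never went near them low down, but I did not measure them again.
- **At hand-in:** the force reading was about 2 N, close to its usual noise, with the arm in the air well clear of the tray.

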